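# Close up the sample carrier

## Task

Get the sample carrier ready to be taken away: push the upright blue inner flap down until it lies flat on its ledge over the vials, and only then swing the yellow lid over and press it fully shut. Do it all with the fingertips, pushing gently and pressing lightly: grip and lift nothing, do not slam the lid, and leave the bottle, filter and steel ferrule around the carrier where they stand. Finish with the hand clear.

Things in the scene. Friction and masses are not known exactly. Their poses are not given: they have to be found in the camera images.
- carrier: White insulated open-topped box, 280 mm (its x) by 190 mm (its y) by 125 mm high, walls 24 mm; stands level on the bench, never slides. Origin: centre of its underside, z up. Inside, 21 mm under the rim, a grey ledge, and capped vials below it. Flap hinge: along the +y wall, at y = +67 mm, 104 mm high. Lid hinge: along the -y wall, at y = -95 mm, 125 mm high. Both hinge lines run along its x.
- flap (a joint): Angle (rad) of the blue inner flap, a plate 224 mm wide, 128 mm long, 5 mm thick. 0 = flat, upper face 109 mm above the bench; 1.57 = straight up; starts at 1.35 to 1.75 (over 1.57 it leans outward, to +y of the carrier). It folds towards -y; at 0 it stops dead on the ledge. Stiff hinge: stays where left; 1 to 2 N at 100 mm from the hinge moves it.
- flap_hinge (a point): On the flap's hinge line at mid-width, on the flap's outer face (the face that is uppermost when it lies flat; when it is upright this face looks to the carrier's +y).
- flap_edge (a point): Middle of the flap's free edge on the same outer face, 128 mm from flap_hinge. Axes turn with the flap: z is the outward normal of the outer face, -y runs from the hinge to the free edge.
- lid (a joint): Angle (rad) of the yellow lid, a slab 280 mm wide, 190 mm long, 28 mm thick, white plug beneath. 0 = shut on the rim, top 153 mm above the bench; 1.57 = straight up; starts at 1.6 to 1.9 (leaning back to -y of the carrier, up to 315 mm above the bench). It shuts towards +y; at 0 it stops dead on the rim. Stiff hinge: stays where left; 1 to 7 N at 150 mm from the hinge moves it.
- lid_hinge (a point): At the hinged end of the lid at mid-width, on the lid's outer face (its top when shut); the hinge line itself lies 28 mm below this, on the underside of the lid, 125 mm above the bench.
- lid_edge (a point): Middle of the lid's free edge on the outer face, 190 mm from lid_hinge. Axes turn with the lid: z is the outward normal of the outer face, +y runs from the hinge to the free edge.
- bottle: Loose amber bottle with blue cap, 60 mm diameter, 135 mm high, standing beside the carrier; leave alone. Origin: centre of its underside.
- filter: Loose white capsule filter, 58 mm diameter, 117 mm high, standing beside the carrier; leave alone. Origin: centre of its underside.
- ferrule: Loose stainless flanged ferrule (pipe reducer), 64 mm diameter, 56 mm high, standing beside the carrier; leave alone. Origin: centre of its underside.

How it is judged:
By the outcome, as a careful person would: the job done as asked, in the order asked, and still so for the second after the job is handed in, with the robot touching nothing.
It also fails if it takes over 61 s, if anything falls off the work surface, if the arm or the gripper's body presses on something with over 40 N, if the wrist force passes 120 N, or if a joint passes its speed limit or range.

## Robot

A 6-joint arm with a two-finger parallel gripper is mounted at the origin on the work surface. World frame = base frame: x ahead of the robot, y to its left, z up, the work surface at z = 0. Lengths are in mm, angles in degrees, forces in N, time in s.
With the tool pointing down it reaches from about 425 to 925 mm from the base axis. Payload 12.5 kg.
Tool frame: the origin (TCP) lies at the very end of the fingers, on their centre line; the grasp point (between the pads) lies 19 mm behind it; z points along the fingers, y is the line along which they close (so a half turn about z gives the same grasp; the last joint's range is limited). The gripper opens to 85 mm and grips with 20 to 120 N. Pads are 22 mm wide; open, the fingers measure 114 mm over their backs; the gripper's body (76 mm by 85 mm) begins 54 mm behind the grasp point. The pads swing forward as they close: fully open they stand 13 mm farther back than shut.
Start: joints at [-72.399, 28.126, 89.318, -0, 62.55, -6.05], TCP at [250.758, -572.508, 231.327] pointing down, gripper open.
Joint ranges: [-177.58, 177.58], [-47.91, 125.51], [2.72, 160], [-65.01, 245.01], [3.68, 167.84], [-153.87, 153.87]. Speed limits (degrees/s): [127.2, 127.2, 159.86, 180, 180, 180].

## Interface

Orientations are given as [roll, pitch, yaw] about the fixed x, y, z axes, in that order (R = Rz(yaw) Ry(pitch) Rx(roll)).
In Python, from bench import status, vision, ticket gives the robot as it stands.
- The arm moves only by the shell command python3 -m pendant 'ROWS'. ROWS is JSON, a list that holds one entry, the list of rows, each a list of 7 numbers: the opening in per cent of the stroke, from 0 (shut) to 100 (fully open), then the shift along the tool's x, y, z in units of 25 mm (1.0 is 25 mm), then the turn, a rotation vector about the tool's x, y, z in units of 5 degrees (1.0 is 5 degrees). In form: [[[grip, x, y, z, rx, ry, rz], ...]]. A call has 1 to 12 rows; each row shifts and turns the commanded pose from where the row before left it, along the tool's axes as they then stand; what a row does not reach is not made up. A row lasts 1/12 s, in which the tool goes at most 41.7 mm and 7.16 degrees, less where a joint would pass 70% of its speed; a pose out of reach is approached as far as the arm can. A call is refused whole if a number of a shift passes 1 or a number of a turn 1, either way. A call with a gripper value outside its range is refused whole. The fingers move at their own pace and stop on an object; the grip force is fixed at half the most. Time passes only in rows, so rows that do not move let the fingers close. It gives the time, the measured TCP pose, the force, the opening and the grip force at its end, in the units of the state.
- status.get_state(): the state, without advancing time (a new reading comes with each control period).
- vision.camera(name): name is "scene" or "top" or "wrist"; returns (picture, depth): 420x560x3 uint8, blue, green, red; 420x560 float32, mm along the optical axis (not along the pixel's ray), 0 where there is no reading.
- vision.camera_model(name): a dict with "fx", "fy", "cx", "cy" (pixels), "cam_to_world" (4x4, takes a point from camera to world coordinates); the wrist camera has in their place "T_tool_cam" (4x4, takes a point from camera to tool coordinates, whose origin is the TCP and whose axes are the flange's). Camera axes: x right, y up, looking along -z (the intrinsics and any distortion apply to the point x, -y, -z); pixel columns grow to the right and rows downward; lengths in mm; the calibration is good to about 2 mm. A picture is of the moment at which its call begins: read the wrist's pose just before it. camera_model takes no time and is no camera call.
- ticket.sign_off(): hands the job in; it is judged then, once.
The state is a dict: "time": time; "joint_pos": joint angles; "dq": joint speeds; "joint_efforts": joint torques, N m; "position": TCP position; "tool_rot": TCP orientation; "wrist_force": force on the tool from outside, world axes, zero at the start; "ft_torque": the same for the moment, N m; "gripper_width": opening from 0.0 (shut) to 1.0 (fully open); "grip_force": force on a finger pad.
Only numpy, scipy, OpenCV 4.12 (cv2) and the standard library are available. Lean on these libraries where they do the work, as an engineer would, in place of code of your own. Each camera call takes 0.05 s, during which the arm holds its last target. There are 200 camera calls.

## Working session

There is one attempt and no reset: what is moved stays moved. The work goes in short steps, Python scripts to look and compute and a shell command to move; the robot and the scene stay as the last step left them, time stands still between calls to the robot, and variables do not carry over. Pictures are saved under pics/ and viewed, at most 10 in all, crops included, and the job is handed in when it is done.

```bash
mkdir -p pics
cat > h.py <<'E'
import numpy as np,cv2
from bench import status,vision,ticket
def cloud(n):
    im,d=vision.camera(n);m=vision.camera_model(n)
    v,u=np.indices(d.shape)
    p=np.stack([(u-m['cx'])/m['fx']*d,-(v-m['cy'])/m['fy']*d,-d,np.ones_like(d)],-1)
    if 'cam_to_world' in m: w=(p@np.array(m['cam_to_world']).T)[...,:3]
    else: w=p[...,:3]
    w[d==0]=np.nan
    return im,w
E
python3 - <<'E'
from h import *
s=status.get_state();print(s)
a,wa=cloud('scene');b,wb=cloud('top')
print(vision.camera_model('scene').keys())
np.savez('c0.npz',a=a,wa=wa,b=b,wb=wb)
cv2.imwrite('pics/s0.png',a);cv2.imwrite('pics/t0.png',b)
E
```

```text
{'time': 0.0, 'joint_pos': array([-7.23987380e+01,  2.81652824e+01,  8.93514548e+01,  9.33841647e-04,
        6.25489310e+01, -6.04934550e+00]), 'dq': array([ 0.09967279, -0.09659878,  0.1007433 , -0.01881221,  0.04869124,
        0.00653867]), 'joint_efforts': array([-6.42148134e-04, -6.18451095e+01, -2.61582667e+01, -1.47641181e-04,
        4.02906648e-03,  7.28999623e-06]), 'position': array([ 250.68786053, -572.2658226 ,  230.70744081]), 'tool_rot': array([-1.79934785e+02, -7.74402599e-03,  2.36501721e+01]), 'wrist_force': array([ 1.01688734,  0.95528186, -0.1351467 ]), 'ft_torque': array([0.00519955, 0.0406989 , 0.03558305]), 'grip_force': 0.0, 'gripper_width': 0.9965349725812331}
dict_keys(['fx', 'fy', 'cx', 'cy', 'cam_to_world'])
```

View pics/s0.png

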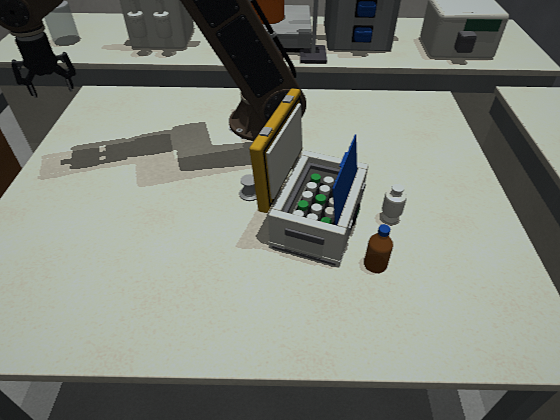

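View pics/t0.png

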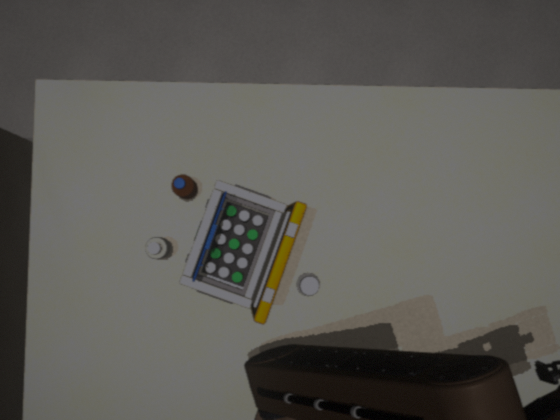

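The scene shows the carrier at (310,210): yellow lid upright at (275,150), blue flap at (347,180), filter at (394,203), bottle at (378,250) and ferrule at (249,187). In the top view, the lid is at (280,262) and the flap at (212,235).

Run:
```python
from h import *
z=np.load('c0.npz');
for n in 'ab':
    im=z[n];w=z['w'+n];hs=cv2.cvtColor(im,cv2.COLOR_BGR2HSV);H,S,V=[hs[...,i].astype(int) for i in range(3)]
    ok=(w[...,2]>15)&(w[...,2]<340)&(np.hypot(w[...,0],w[...,1])>300)
    if n=='a': box=(np.indices(H.shape)[1]>235)&(np.indices(H.shape)[1]<420)&(np.indices(H.shape)[0]>80)
    else: box=(np.indices(H.shape)[1]>130)&(np.indices(H.shape)[1]<335)&(np.indices(H.shape)[0]<330)&(np.indices(H.shape)[0]>150)
    for nm,m in dict(yel=(H>18)&(H<32)&(S>150)&(V>60),blue=(H>105)&(H<125)&(S>130),rim=(abs(w[...,2]-125)<4)&(S<60)).items():
        m=m&ok&box; nl,lab,st,c=cv2.connectedComponentsWithStats(m.astype(np.uint8))
        for i in range(1,nl):
            if st[i,4]<40: continue
            p=w[lab==i]; mu=p.mean(0); q=p-mu; e,v=np.linalg.eigh(q.T@q/len(p))
            print(n,nm,st[i],mu.round(),'lo',p.min(0).round(),'hi',p.max(0).round());print(np.sqrt(e).round(1),v.T.round(3).tolist())
    # loose things
    m=(w[...,2]>20)&(w[...,2]<140)&ok&box
    nl,lab,st,c=cv2.connectedComponentsWithStats(m.astype(np.uint8))
    for i in range(1,nl):
        if st[i,4]>60: p=w[lab==i];print(n,'blob',st[i],((p.min(0)+p.max(0))/2).round(),p.min(0).round(),p.max(0).round())
    if n=='b':
        m=(abs(w[...,2]-125)<6)&ok&box&(S<70); p=w[m][:,:2].astype(np.float32);print('rimrect',cv2.minAreaRect(p))
```

```text
a yel [ 250   88   50  125 1292] [539.  46. 269.] lo [328.  11. 126.] hi [602. 119. 318.]
[ 7.7 42.8 89.2] [[-0.326, -0.942, -0.079], [0.415, -0.218, 0.883], [-0.849, 0.255, 0.462]]
a blue [ 332  135   25   90 1007] [536. 232. 184.] lo [391. 194.  38.] hi [629. 279. 234.]
[ 7.3 37.5 63.4] [[0.299, 0.951, 0.083], [-0.06, -0.068, 0.996], [-0.952, 0.303, -0.037]]
a blue [378 224  12  13 115] [655. 318. 132.] lo [638. 307. 114.] hi [665. 331. 137.]
[3.8 6.5 7.7] [[0.38, -0.207, 0.902], [-0.287, -0.953, -0.098], [-0.879, 0.222, 0.421]]
a rim [ 269  151  100   84 1994] [526. 176. 125.] lo [343.  50. 121.] hi [661. 315. 129.]
[ 1.5 72.1 95.3] [[0.0, -0.0, 1.0], [0.252, 0.968, 0.0], [-0.968, 0.252, 0.0]]
a blob [ 258  151  111  112 7160] [503. 170.  80.] [343.  23.  20.] [664. 317. 140.]
a blob [241 174  15  20 217] [394. -20.  40.] [369. -41.  20.] [419.  -0.  59.]
a blob [382 184  25  34 626] [492. 384.  76.] [466. 355.  31.] [517. 412. 121.]
a blob [365 224  29  45 899] [658. 320.  79.] [633. 291.  21.] [682. 349. 137.]
b yel [289 202  17  24 253] [569.  28. 314.] lo [542.  12. 308.] hi [
[... 703 characters left out ...]
3. 239.]
[ 2.7 12.7 54.1] [[0.318, 0.941, 0.119], [-0.042, -0.112, 0.993], [-0.947, 0.32, -0.004]]
b rim [ 179  180  107  128 2417] [499. 188. 125.] lo [341.  50. 121.] hi [661. 314. 129.]
[  2.1  69.8 100.8] [[0.0, 0.001, 1.0], [0.311, 0.951, -0.001], [-0.951, 0.311, -0.0]]
b blob [171 174  26  25 479] [650. 318.  81.] [621. 289.  22.] [680. 348. 140.]
b blob [ 179  180  107  129 7794] [500. 182.  80.] [340.  50.  20.] [661. 314. 139.]
b blob [145 237  26  22 460] [487. 382.  79.] [459. 353.  33.] [515. 410. 125.]
b blob [300 276  19  19 278] [394. -19.  57.] [370. -43.  48.] [418.   5.  66.]
rimrect ((517.3898315429688, 231.740234375), (295.1767272949219, 280.068359375), 71.27963256835938)
```

```bash
cat > pc.py <<'E'
from h import *
s=status.get_state();C=np.array([500,182,0]);a=np.radians(-18.6)
def tc(p):
    d=np.asarray(p)-C;return np.stack([d[...,0]*np.cos(a)+d[...,1]*np.sin(a),-d[...,0]*np.sin(a)+d[...,1]*np.cos(a),d[...,2]],-1)
if __name__=='__main__':
    print('t',round(s['time'],2),'carrier tcp',tc(s['position']).round(1),'rot',s['tool_rot'].round(1),'F',s['wrist_force'].round(1),'j',s['joint_pos'].round(),'g',round(s['gripper_width'],2))
E
python3 -m pendant '[[[0,0,0,-0.6,0,0,-0.95],[0,0,0,-0.6,0,0,-0.95],[0,0,0,-0.6,0,0,-0.95],[0,0,0,-0.6,0,0,-0.95],[0,0,0,-0.6,0,0,-0.95],[0,0,0,-0.6,0,0,-0.95],[0,0,0,-0.6,0,0,-0.95],[0,0,0,-0.6,0,0,-0.95],[0,0,0,-0.6,0,0,-0.95],[0,0,0,-0.6,0,0,-1]]]'; python3 pc.py
python3 -m pendant '[[[0,1,1,0,0,0,0],[0,1,1,0,0,0,0],[0,1,1,0,0,0,0],[0,1,1,0,0,0,0],[0,1,1,0,0,0,0],[0,1,1,0,0,0,0],[0,1,0,0,0,0,0],[0,1,0,0,0,0,0],[0,1,0,0,0,0,0],[0,1,0,0,0,0,0],[0,1,0,0,0,0,0],[0,1,0,0,0,0,0]]]'; python3 pc.py
```

```text
time: 0.93
position: [250.7, -572.4, 381.8]
tool_rot: [-180.0, -0.0, 71.6]
wrist_force: [-0.7, 0.4, 0.6]
gripper_width: 0.002
grip_force: 0.0
t 0.93 carrier tcp [   4.3 -794.5  381.8] rot [-180.    -0.    71.6] F [-0.7  0.4  0.6] j [-72.  22.  76.  -0.  82. -54.] g 0.0
time: 1.93
position: [488.8, -334.7, 381.0]
tool_rot: [-180.0, -0.0, 71.4]
wrist_force: [0.4, 0.4, 0.5]
gripper_width: 0.002
grip_force: 0.0
t 1.93 carrier tcp [ 154.2 -493.3  381. ] rot [-180.    -0.    71.4] F [0.4 0.4 0.5] j [-41.  19.  81.  -0.  80. -22.] g 0.0
```

```bash
python3 -m pendant '[[[0,1,0,0,0,0,0],[0,1,0,0,0,0,0],[0,1,0,0,0,0,0],[0,1,0,0,0,0,0],[0,1,0,0,0,0,0],[0,1,0,0,0,0,0],[0,1,0,0,0,0,0],[0,1,0,0,0,0,0],[0,1,0,0,0,0,0],[0,1,0,0,0,0,0],[0,1,0,0,0,0,0],[0,1,0,0,0,0,0]]]'; python3 pc.py
python3 -m pendant '[[[0,1,0,0,0,0,0],[0,1,0,0,0,0,0],[0,1,0,0,0,0,0],[0,1,0,0,0,0,0],[0,1,0,0,0,0,0],[0,1,0,0,0,0,0],[0,1,-0.7,0,0,0,0],[0,1,-0.7,0,0,0,0],[0,1,-0.7,0,0,0,0],[0,1,-0.7,0,0,0,0],[0,1,-0.7,0,0,0,0],[0,1,-0.7,0,0,0,0]]]'; python3 pc.py
python3 -m pendant '[[[0,0,0,1,0,0,0],[0,0,0,1,0,0,0],[0,0,0,1,0,0,0],[0,0,0,1,0,0,0],[0,0,0,1,0,0,0],[0,0,0,1,0,0,0],[0,0,0,0.5,0,0,0]]]'; python3 pc.py
python3 - <<'E'
from h import *
a,w=cloud('scene');cv2.imwrite('pics/s1.png',cv2.resize(a[60:300,180:480],(750,600)))
E
```

```text
time: 2.93
position: [584.5, -50.4, 381.0]
tool_rot: [-180.0, 0.0, 71.4]
wrist_force: [-0.1, -0.7, -0.2]
gripper_width: -0.002
grip_force: 0.0
t 2.93 carrier tcp [ 154.2 -193.3  381. ] rot [-180.     0.    71.4] F [-0.1 -0.7 -0.2] j [-11.  19.  82.  -0.  80.   7.] g -0.0
time: 3.93
position: [579.8, 267.5, 380.9]
tool_rot: [-180.0, 0.0, 71.4]
wrist_force: [0.4, -0.2, 0.8]
gripper_width: 0.007
grip_force: 0.0
t 3.93 carrier tcp [ 48.3 106.5 380.9] rot [-180.     0.    71.4] F [ 0.4 -0.2  0.8] j [19. 23. 74. -0. 82. 37.] g 0.01
time: 4.52
position: [579.4, 265.8, 215.4]
tool_rot: [-179.8, 0.2, 71.4]
wrist_force: [-0.2, 0.8, -0.9]
gripper_width: 0.001
grip_force: 0.0
t 4.52 carrier tcp [ 48.5 104.7 215.4] rot [-179.8    0.2   71.4] F [-0.2  0.8 -0.9] j [19. 30. 88. -0. 62. 37.] g 0.0
```

View pics/s1.png

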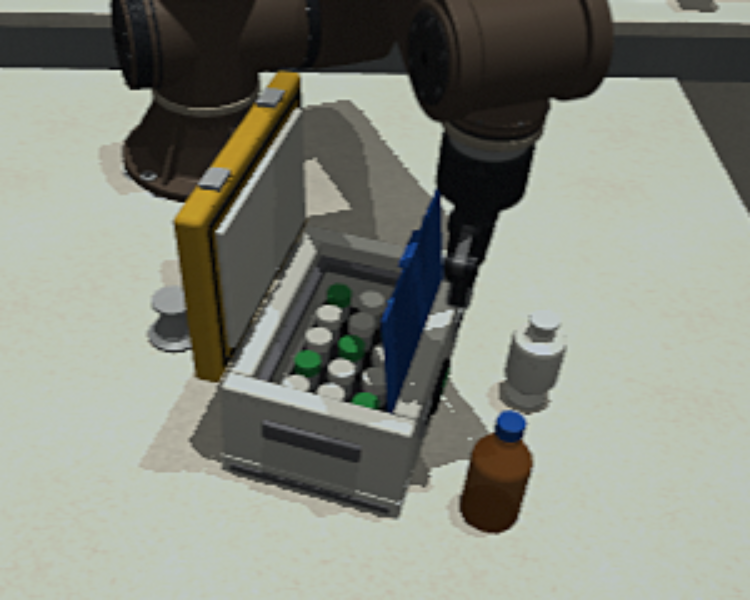

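Fingertips stand just behind the flap's outer face (tip near (460,300) in the crop), clear of bottle and filter. Starting the flap push.

```bash
python3 -m pendant '[[[0,-0.4,0,0.2,0,0,0],[0,-0.4,0,0.2,0,0,0],[0,-0.4,0,0.2,0,0,0],[0,-0.4,0,0.1,0,0,0],[0,-0.4,0,0.1,0,0,0],[0,-0.4,0,0.1,0,0,0],[0,-0.4,0,0.1,0,0,0],[0,-0.42,0,0.28,0,0,0],[0,-0.42,0,0.28,0,0,0]]]'; python3 pc.py
python3 -m pendant '[[[0,-0.32,0,0.38,0,0,0],[0,-0.32,0,0.38,0,0,0],[0,-0.2,0,0.4,0,0,0],[0,-0.1,0,0.4,0,0,0]]]'; python3 pc.py
```

```text
time: 5.32
position: [551.3, 178.9, 179.6]
tool_rot: [179.9, -0.0, 71.4]
wrist_force: [0.9, 0.3, 0.6]
gripper_width: -0.0
grip_force: 0.5
t 5.32 carrier tcp [ 49.6  13.4 179.6] rot [179.9  -0.   71.4] F [0.9 0.3 0.6] j [11. 28. 99. -0. 53. 30.] g -0.0
time: 5.65
position: [543.4, 156.4, 139.9]
tool_rot: [-180.0, 0.0, 71.4]
wrist_force: [-0.4, -0.0, 0.4]
gripper_width: -0.002
grip_force: 0.4
t 5.65 carrier tcp [ 49.3 -10.4 139.9] rot [-180.     0.    71.4] F [-0.4 -0.   0.4] j [  9.  30. 103.  -0.  47.  28.] g -0.0
```

```bash
cat > fl.py <<'E'
from pc import *
a,w=cloud('scene');hs=cv2.cvtColor(a,cv2.COLOR_BGR2HSV);p=tc(w)
m=(abs(hs[...,0].astype(int)-115)<12)&(hs[...,1]>130)&(abs(p[...,0])<115)&(p[...,1]<85)&(p[...,1]>-90)&(p[...,2]>80)&(p[...,2]<260)
q=p[m];print(len(q),'y',np.percentile(q[:,1],[2,50,98]).round(),'z',np.percentile(q[:,2],[2,50,98]).round())
if len(q)>20: print('angle',np.degrees(np.arctan2(*(lambda k:(-k[0],1))(np.polyfit(q[:,1],q[:,2],1)))).round(1), 'at edge z')
m=(abs(hs[...,0].astype(int)-25)<7)&(hs[...,1]>150)&(p[...,2]>100)&(p[...,2]<360)&(abs(p[...,0])<145)
q=p[m];print('lid',len(q),'y',np.percentile(q[:,1],[2,98]).round(),'z',np.percentile(q[:,2],[2,98]).round())
cv2.imwrite('pics/tmp.png',cv2.resize(a[60:300,180:480],(750,600)))
E
python3 fl.py
```

```text
2272 y [-50.  19.  65.] z [110. 127. 153.]
angle 18.8 at edge z
lid 1460 y [-133.  -97.] z [139. 315.]
```

```bash
python3 -m pendant '[[[0,0,0,0.2,0,0,0],[0,0,0,0.2,0,0,0],[0,0,0,0.2,0,0,0],[0,0,0,0.15,0,0,0],[0,0,0,0.12,0,0,0],[0,0,0,0.1,0,0,0],[0,0,0,0.1,0,0,0],[0,0,0,0.06,0,0,0]]]'; python3 pc.py
python3 -m pendant '[[[0,0,0,0.06,0,0,0],[0,0,0,0.06,0,0,0],[0,0,0,0.06,0,0,0],[0,0,0,0,0,0,0]]]'; python3 pc.py; python3 fl.py
```

```text
time: 6.37
position: [543.9, 157.7, 112.3]
tool_rot: [-180.0, 0.0, 71.4]
wrist_force: [-0.5, -0.3, 2.0]
gripper_width: 0.003
grip_force: 0.4
t 6.37 carrier tcp [ 49.4  -9.1 112.3] rot [-180.     0.    71.4] F [-0.5 -0.3  2. ] j [  9.  32. 104.  -0.  44.  28.] g 0.0
time: 6.7
position: [544.0, 157.6, 108.9]
tool_rot: [180.0, -0.0, 71.4]
wrist_force: [-2.7, 0.1, 10.3]
gripper_width: -0.001
grip_force: 5.0
t 6.7 carrier tcp [ 49.5  -9.1 108.9] rot [180.   -0.   71.4] F [-2.7  0.1 10.3] j [  9.  32. 105.  -0.  43.  28.] g -0.0
1997 y [-58.  19.  63.] z [106. 109. 154.]
angle 0.7 at edge z
lid 1456 y [-133.  -96.] z [138. 315.]
```

Flap is flat (0.7°, face at 109 mm) and was pressed with 10 N. Now up and over to behind the lid.

```bash
python3 -m pendant '[[[0,0,0,-0.3,0,0,0],[0,0,0,-1,0,0,0],[0,0,0,-1,0,0,0],[0,0,0,-1,0,0,0],[0,0,0,-1,0,0,0],[0,0,0,-1,0,0,0],[0,0,0,-1,0,0,0],[0,0,0,-1,0,0,0],[0,0,0,-1,0,0,0],[0,0,0,-1,0,0,0],[0,0,0,-1,0,0,0],[0,0,0,-1,0,0,0]]]'; python3 pc.py; python3 fl.py
python3 -m pendant '[[[0,-1,0.2,0,0,0,0],[0,-1,0.2,0,0,0,0],[0,-1,0.2,0,0,0,0],[0,-1,0.2,0,0,0,0],[0,-1,0.2,0,0,0,0],[0,-1,0,0,0,0,0],[0,-1,0,0,0,0,0],[0,-0.5,0,0,0,0,0],[0,0,0,0,0,0,0]]]'; python3 pc.py
```

```text
time: 7.75
position: [543.6, 157.6, 392.2]
tool_rot: [180.0, -0.0, 71.4]
wrist_force: [0.1, -0.1, 0.2]
gripper_width: 0.002
grip_force: 0.0
t 7.75 carrier tcp [ 49.1  -9.2 392.2] rot [180.   -0.   71.4] F [ 0.1 -0.1  0.2] j [ 9. 16. 84. -0. 80. 28.] g 0.0
2613 y [-58.   4.  63.] z [106. 109. 112.]
angle -0.2 at edge z
lid 1641 y [-133.  -97.] z [139. 315.]
time: 8.55
position: [507.3, -29.7, 390.8]
tool_rot: [180.0, 0.0, 71.3]
wrist_force: [-0.3, 0.2, -0.2]
gripper_width: -0.002
grip_force: 0.0
t 8.55 carrier tcp [  74.4 -198.3  390.8] rot [180.    0.   71.3] F [-0.3  0.2 -0.2] j [-11.  11.  91.  -0.  78.   8.] g -0.0
```

```bash
python3 -m pendant '[[[0,0,0,1,0,0,0],[0,0,0,1,0,0,0],[0,0,0,1,0,0,0],[0,0,0,1,0,0,0],[0,0,0,0.5,0,0,0],[0,0,0,0,0,0,0]]]'; python3 pc.py
python3 -m pendant '[[[0,0.4,0,0,0,0,0],[0,0.4,0,0,0,0,0],[0,0.4,0,0,0,0,0],[0,0.3,0,0,0,0,0],[0,0.3,0,0,0,0,0],[0,0.3,0,0,0,0,0],[0,0.3,0,0,0,0,0],[0,0.3,0,0,0,0,0],[0,0.3,0,0,0,0,0],[0,0.3,0,0,0,0,0],[0,0.3,0,0,0,0,0],[0,0.3,0,0,0,0,0]]]'; python3 pc.py
python3 fl.py
```

```text
time: 9.05
position: [507.1, -27.1, 275.5]
tool_rot: [-179.7, 0.0, 71.4]
wrist_force: [1.4, 0.5, 0.5]
gripper_width: -0.002
grip_force: 0.0
t 9.05 carrier tcp [  73.5 -195.9  275.5] rot [-179.7    0.    71.4] F [1.4 0.5 0.5] j [-11.  16. 102.   0.  62.   8.] g -0.0
time: 10.05
position: [539.3, 64.9, 278.2]
tool_rot: [180.0, 0.0, 71.4]
wrist_force: [0.5, -4.2, 2.1]
gripper_width: 0.002
grip_force: 2.1
t 10.05 carrier tcp [ 74.5 -98.4 278.2] rot [180.    0.   71.4] F [ 0.5 -4.2  2.1] j [-0. 19. 97. -0. 64. 19.] g 0.0
2607 y [-58.   4.  63.] z [106. 109. 112.]
angle -0.2 at edge z
lid 1386 y [-110.  -51.] z [141. 315.]
```

View pics/tmp.png

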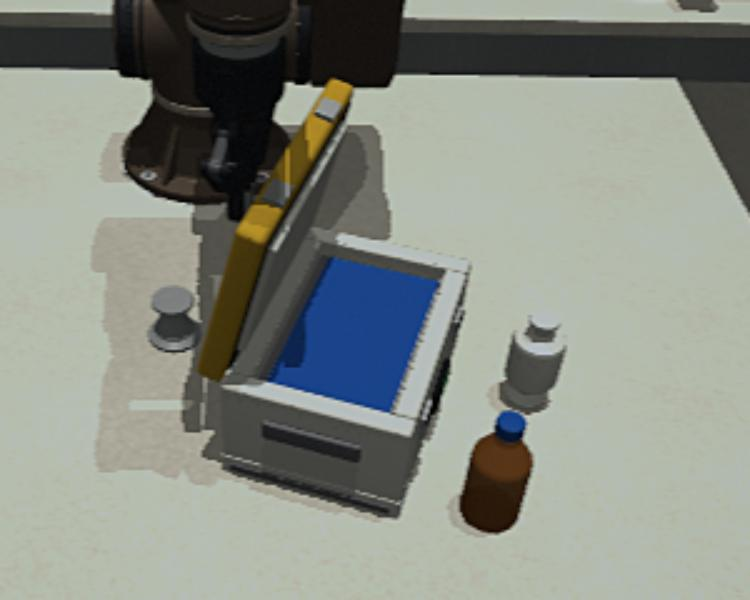

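The flap (350,330 in the crop) lies flat and the lid is swinging, now at about 75°, with nothing else disturbed. Continuing the arc.

```bash
python3 -m pendant '[[[0,0.34,0,0.07,0,0,0],[0,0.34,0,0.07,0,0,0],[0,0.34,0,0.07,0,0,0],[0,0.34,0,0.07,0,0,0],[0,0.34,0,0.07,0,0,0],[0,0.35,0,0.18,0,0,0],[0,0.35,0,0.18,0,0,0],[0,0.35,0,0.18,0,0,0],[0,0.35,0,0.18,0,0,0]]]'; python3 pc.py
python3 -m pendant '[[[0,0.3,0,0.27,0,0,0],[0,0.3,0,0.27,0,0,0],[0,0.3,0,0.27,0,0,0],[0,0.3,0,0.27,0,0,0],[0,0.18,0,0.26,0,0,0],[0,0.18,0,0.26,0,0,0],[0,0.18,0,0.26,0,0,0],[0,0.12,0,0.2,0,0,0]]]'; python3 pc.py; python3 fl.py
```

```text
time: 10.85
position: [563.7, 138.6, 250.5]
tool_rot: [-180.0, 0.0, 71.4]
wrist_force: [-0.6, -2.9, 0.7]
gripper_width: -0.004
grip_force: 1.3
t 10.85 carrier tcp [ 74.2 -20.8 250.5] rot [-180.     0.    71.4] F [-0.6 -2.9  0.7] j [ 7. 23. 94. -0. 62. 26.] g -0.0
time: 11.52
position: [578.6, 182.4, 198.9]
tool_rot: [-180.0, 0.0, 71.4]
wrist_force: [-0.6, 0.2, 1.8]
gripper_width: 0.0
grip_force: 1.1
t 11.52 carrier tcp [ 74.3  25.4 198.9] rot [-180.     0.    71.4] F [-0.6  0.2  1.8] j [11. 29. 94.  0. 57. 30.] g 0.0
279 y [-32.  32.  64.] z [107. 109. 250.]
angle -1.1 at edge z
lid 4358 y [-96.  79.] z [151. 212.]
```

```bash
python3 -m pendant '[[[0,0.1,0,0.18,0,0,0],[0,0.1,0,0.18,0,0,0],[0,0.1,0,0.18,0,0,0],[0,0.1,0,0.15,0,0,0],[0,0.05,0,0.15,0,0,0],[0,0,0,0.15,0,0,0],[0,0,0,0.15,0,0,0],[0,0,0,0.12,0,0,0],[0,0,0,0.12,0,0,0],[0,0,0,0.1,0,0,0],[0,0,0,0.1,0,0,0],[0,0,0,0.08,0,0,0]]]'; python3 pc.py
python3 -m pendant '[[[0,0,0,0.07,0,0,0],[0,0,0,0.06,0,0,0],[0,0,0,0.06,0,0,0],[0,0,0,0,0,0,0]]]'; python3 pc.py; python3 fl.py
```

```text
time: 12.57
position: [582.1, 192.5, 158.0]
tool_rot: [180.0, 0.0, 71.4]
wrist_force: [0.2, 0.8, 2.1]
gripper_width: 0.002
grip_force: 1.0
t 12.57 carrier tcp [ 74.4  36.1 158. ] rot [180.    0.   71.4] F [0.2 0.8 2.1] j [12. 32. 96. -0. 53. 31.] g 0.0
time: 12.9
position: [581.9, 192.4, 153.2]
tool_rot: [-180.0, 0.0, 71.4]
wrist_force: [0.1, -0.2, -0.1]
gripper_width: -0.003
grip_force: 0.0
t 12.9 carrier tcp [ 74.3  36.  153.2] rot [-180.     0.    71.4] F [ 0.1 -0.2 -0.1] j [12. 32. 96. -0. 52. 31.] g -0.0
49 y [20. 49. 57.] z [160. 231. 258.]
angle -14.3 at edge z
lid 4693 y [-89.  92.] z [133. 156.]
```

Force is zero at 153.2 mm, so it's barely touching; I'll press a bit further.

```bash
python3 -m pendant '[[[0,0,0,0.04,0,0,0],[0,0,0,0.04,0,0,0],[0,0,0,0,0,0,0]]]'; python3 pc.py
python3 -m pendant '[[[0,0,0,0.04,0,0,0],[0,0,0,0,0,0,0]]]'; python3 pc.py
```

```text
time: 13.2
position: [582.0, 192.4, 153.0]
tool_rot: [180.0, -0.0, 71.4]
wrist_force: [-4.5, -2.4, 14.8]
gripper_width: -0.002
grip_force: 7.5
t 13.2 carrier tcp [ 74.4  36.  153. ] rot [180.   -0.   71.4] F [-4.5 -2.4 14.8] j [12. 32. 96. -0. 52. 31.] g -0.0
time: 13.37
position: [582.0, 192.4, 152.9]
tool_rot: [179.9, -0.0, 71.4]
wrist_force: [-7.1, -3.2, 23.0]
gripper_width: 0.002
grip_force: 11.7
t 13.37 carrier tcp [ 74.4  36.  152.9] rot [179.9  -0.   71.4] F [-7.1 -3.2 23. ] j [12. 32. 96. -0. 52. 31.] g 0.0
```

Hard stop at 153 mm with 23 N: shut. Retract up and look.

```bash
python3 -m pendant '[[[0,0,0,-0.2,0,0,0],[0,0,0,-0.4,0,0,0],[0,0,0,-0.8,0,0,0],[0,0,0,-1,0,0,0],[0,0,0,-1,0,0,0],[0,0,0,-1,0,0,0],[0,0,0,-1,0,0,0],[0,0,0,-1,0,0,0],[0,0,0,-1,0,0,0],[0,0,0,-0.5,0,0,0],[0,0,0,0,0,0,0],[0,0,0,0,0,0,0]]]'; python3 pc.py
python3 - <<'E'
from pc import *
for n in('scene','top'):
    im,w=cloud(n);p=tc(w);hs=cv2.cvtColor(im,cv2.COLOR_BGR2HSV)
    m=(abs(hs[...,0].astype(int)-25)<7)&(hs[...,1]>150)&(p[...,2]>145)&(p[...,2]<175)&(abs(p[...,0])<135)&(abs(p[...,1])<90)
    q=p[m]
    if len(q)>50: A=np.c_[q[:,:2],np.ones(len(q))];k=np.linalg.lstsq(A,q[:,2],rcond=None)[0];print(n,len(q),'tilt deg',np.degrees(k[1]).round(2),'z',k[2].round(1))
    if n=='scene':cv2.imwrite('pics/s9.png',cv2.resize(im[60:300,180:480],(750,600)))
E
```

```text
time: 14.37
position: [581.9, 192.5, 348.1]
tool_rot: [180.0, -0.0, 71.4]
wrist_force: [-0.1, 0.3, -0.4]
gripper_width: -0.0
grip_force: 0.0
t 14.37 carrier tcp [ 74.3  36.  348.1] rot [180.   -0.   71.4] F [-0.1  0.3 -0.4] j [12. 22. 81. -0. 77. 31.] g -0.0
scene 4927 tilt deg 0.05 z 153.0
top 2013 tilt deg -0.05 z 153.9
```

View pics/s9.png

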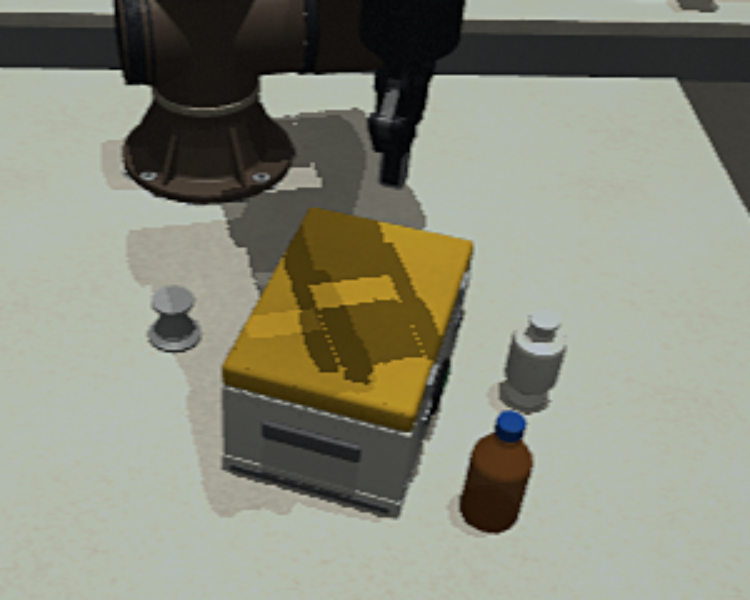

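The lid (350,310) is level and shut at 153 mm; ferrule (173,318), filter (535,360) and bottle (497,470) are where they were, and the hand is clear above.

```bash
python3 -c "
from bench import ticket;print(ticket.sign_off())"
```

```text
the job is handed in; nothing more can be done
None
```

The blue flap was pushed flat first, then the yellow lid was swung over and pressed shut (level, top at 153 mm, peak press 23 N); the bottle, filter and ferrule stayed where they stood, the hand is clear, and the job was handed in at about 14.5 s.

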